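# Proof-pull a krar tuning peg on the sprung bench balance

### The job

Take the peg with the flat paddle head out of the stand, pass its shank upright and well down through the ring eye of the spring balance, and proof-pull it: draw the balance out by the peg, straight along the tube, until the broad dark band on the inner barrel has just come fully out of the tube, and do not pull far past it. Finish holding it there, the peg still gripped and pulling against the spring, with the gripper clear of the balance itself. Leave everything else on the bench where it is.

Things in the scene. Friction and masses are not known exactly. Their poses are not given: they have to be found in the camera images.
- peg_head (a point): Centre of the head of the dark walnut peg to test, the only one of three with a flat paddle head: 34 mm wide (x), 16 mm thick (y), 46 mm tall (z). Coaxial below it a collar 20 mm in diameter, 6 mm high, then a round shank, 10 mm in diameter, 50 mm long, end tapered. The collar's underside is 29 mm below this point, the shank's end 79 mm. About 30 g. Easily gripped from above across the 16 mm.
- stand: Wooden peg stand, 215 (x) x 56 (y) x 56 mm high, origin at the centre of its underside; three 13 mm through holes 72 mm apart along x. The three pegs stand upright in it in any order, shank down, collar resting on the top; the paddle's broad faces look roughly across the row (along y), clear of its neighbours.
- peg_neck (a point): A point on the axis of the same peg's shank, 12 mm below the collar's underside (41 mm below the head's centre).
- peg_tip (a point): The end of the same peg's shank, on its axis, 79 mm below the head's centre.
- eye (a point): Centre of the flat steel ring eye at the outer end of the spring balance's inner barrel, about 86 mm above the bench. Hole axis vertical (z): hole 15 mm, outside 27 mm, 6 mm thick. Its y axis points straight out of the tube: the direction of pull. The brass slide, 26 mm above the bench, runs beneath: with the collar on the ring the shank's end clears it by 13 mm.
- barrel (a joint): How far the inner barrel (14 mm aluminium rod) is drawn out, in m: 0 at home, where the spring keeps it at first, stop at 0.080. The spring pulls back with 3 N at home plus 1 N per 10 mm (7.6 N at 0.046). The broad dark band, 8 mm wide, begins to show at 0.036 and is just fully out at 0.044; thin rings at 10, 20, 30, 54, 64, 74 mm are plain graduations.
- tube_mouth (a point): Centre of the mouth of the balance's brass tube (20 mm in diameter, 24 mm collar), 45 mm behind the eye when the barrel is home. A wooden stop block (60 x 60 x 85 mm, top 111 mm above the bench), clamped on a dovetailed brass slide on a dark board, holds it level; only the barrel moves.
- ball_head (a point): Centre of the head of a bystander: peg of the same shank with a round ball head 32 mm in diameter, standing in the same stand.
- spindle_head (a point): Centre of the head of a bystander: peg of the same shank with a slender turned spindle head up to 24 mm in diameter, in the same stand.
- jar_mid (a point): Middle of a bystander: white enamel wax jar with a knobbed lid, 68 mm in diameter, 72 mm high.
- case_mid (a point): Middle of a bystander: chrome feeler gauge case lying flat, 105 x 30 x 14 mm.
- mallet_mid (a point): A point on the handle of a bystander: boxwood mallet lying down, 270 mm long, head 105 mm wide and 58 mm high.
- gouge_mid (a point): Middle of the handle of a bystander: carving gouge lying down, 240 mm long, 22 mm high.
- brush_mid (a point): A point low in the middle of a bystander: bench brush lying down.
Not all that is in view belongs to the job. What is shaped like the part that bears peg_head but blue or pink is not meant.

How it is judged:
By the outcome, as a careful person would: the job done as asked, in the order asked, and still so for the second after the job is handed in, while the arm keeps its last pose, push and grip.
It also fails if it takes over 51 s, if anything falls off the work surface, if the arm or the gripper's body presses on something with over 40 N, if the wrist force passes 120 N, or if a joint passes its speed limit or range.

### The arm

A 6-joint arm with a two-finger parallel gripper is mounted at the origin on the work surface. World frame = base frame: x ahead of the robot, y to its left, z up, the work surface at z = 0. Lengths are in m, angles in rad, forces in N, time in s.
With the tool pointing down it reaches from about 0.3 to 0.775 m from the base axis. Payload 14.6 kg.
Tool frame: the origin (TCP) lies at the very end of the fingers, on their centre line; the grasp point (between the pads) lies 19 mm behind it; x points along the fingers, z is the direction in which the jaws open and shut, and the axes are right-handed (so a half turn about x gives the same grasp; the last joint's range is limited). The gripper opens to 94 mm and grips with 3 to 60 N. Pads are 16 mm wide; open, the fingers measure 119 mm over their backs; the gripper's body (75 mm by 177 mm) begins 78 mm behind the grasp point.
Start: joints at [1.12, 0.3, 1.521, -0, 1.321, -0.067], TCP at [0.206, 0.51, 0.205] pointing down, gripper open.
Joint ranges: [-3.03, 3.03], [-0.79, 2.21], [0.23, 2.52], [-1.04, 4.18], [0, 3.07], [-2.55, 2.55]. Speed limits (rad/s): [2.22, 2.22, 2.57, 3.14, 3.14, 3.14].

### API

Orientations are given as a rotation vector (axis times angle).
In Python, from workcell import state, snapshot, finish_job gives the robot as it stands.
- The arm moves only by the shell command python3 -m pendant 'ROWS' [FORCE]. ROWS is JSON, one flat list of numbers, 7 for each row, row after row: the shift along the tool's x, y, z in m, then the turn, a rotation vector about the tool's x, y, z in degrees, then the opening, from 0 (shut) to 1 (fully open). A call has 1 to 12 rows; each row shifts and turns the commanded pose from where the row before left it, along the tool's axes as they then stand; what a row does not reach is not made up. A row lasts 1/10 s, in which the tool goes at most 50 mm and 8.59 degrees, less where a joint would pass 70% of its speed; a pose out of reach is approached as far as the arm can. A call is refused whole if a number of a shift passes 0.05 or a number of a turn 8.59, either way. A call with a gripper value outside its range is refused whole. The fingers move at their own pace and stop on an object; FORCE is the grip in N (left out, the last holds). Time passes only in rows, so rows that do not move let the fingers close. It gives the time, the measured TCP pose, the force and the opening at its end, in the units of the state.
- state(): the state, without advancing time (a new reading comes with each control period).
- snapshot(name): name is "side" or "top"; returns a dict with "color" (480x640x3 uint8, red, green, blue), "depth" (480x640 float32, m along the optical axis (not along the pixel's ray), 0 where there is no reading), "fx", "fy", "cx", "cy" (pixels), "eye" and "rotation" of the camera in the world. Camera axes: x right, y up, looking along -z (the intrinsics and any distortion apply to the point x, -y, -z); pixel columns grow to the right and rows downward; lengths in m; the calibration is good to about 2 mm. A picture is of the moment at which its call begins.
- finish_job(): hands the job in, once; it reports no verdict.
The state is a dict: "clock": time; "joint_positions": joint angles; "qvel": joint speeds; "joint_torque": joint torques, N m; "position": TCP position; "ee_rot": TCP orientation; "contact_force": force on the tool from outside, world axes, zero at the start; "torque": the same for the moment, N m; "finger_gap": finger opening in m.
Only numpy, scipy, OpenCV 4.12 (cv2) and the standard library are available. Lean on these libraries where they do the work, as an engineer would, in place of code of your own. Each camera call takes 0.05 s, during which the arm holds its last target. There are 200 camera calls.

## Working session

There is one attempt and no reset: what is moved stays moved. The work goes in short steps, Python scripts to look and compute and a shell command to move; the robot and the scene stay as the last step left them, time stands still between calls to the robot, and variables do not carry over. Pictures are saved under pics/ and viewed, about 8 in all and at most 12, crops included, and the job is handed in when it is done.

```bash
mkdir -p pics; cat > h.py <<'E'
import numpy as np, cv2
from workcell import state, snapshot
def snap(n):
    s=snapshot(n); np.savez('last_'+n+'.npz',**s); return s
def save(s,name,box=None,k=1):
    c=s['color'][:,:,::-1]
    if box: c=c[box[1]:box[3],box[0]:box[2]]
    cv2.imwrite('pics/'+name,cv2.resize(c,None,fx=k,fy=k,interpolation=cv2.INTER_CUBIC))
def ray(s,u,v):
    d=np.array([(u-s['cx'])/s['fx'],-(v-s['cy'])/s['fy'],-1.]); return np.array(s['eye']),np.array(s['rotation'])@d
def onz(s,u,v,z):
    e,d=ray(s,u,v); return e+d*(z-e[2])/d[2]
def dep(s,u,v):
    e,d=ray(s,u,v); return e+d*float(s['depth'][int(v),int(u)])
def pix(s,p):
    q=np.array(s['rotation']).T@(np.array(p)-s['eye']); return s['cx']+s['fx']*q[0]/-q[2], s['cy']-s['fy']*q[1]/-q[2]
E
python3 - <<'E'
from h import *
for n in('top','side'):
    s=snap(n); save(s,n+'0.png'); print(n,s['eye'],s['rotation'],s['fx'],[k for k in s])
print(state())
E
```

```text
top [ 0.4573334  -0.00761766  1.33636526] [ 0.07415137 -0.06553824 -1.56147091] 525.8636517509514 ['color', 'depth', 'fx', 'fy', 'cx', 'cy', 'eye', 'rotation']
side [0.55000458 0.95997676 0.95403425] [ 0.03342942 -1.2820494  -2.84633717] 530.3864022160659 ['color', 'depth', 'fx', 'fy', 'cx', 'cy', 'eye', 'rotation']
{'clock': 0.1, 'joint_positions': array([ 1.12041036e+00,  3.00431208e-01,  1.52154084e+00, -2.71068876e-05,
        1.32072903e+00, -6.65946809e-02]), 'qvel': array([ 4.31789620e-04,  3.83368201e-05, -2.38127520e-03, -7.52884107e-04,
        1.74182316e-04, -9.63986650e-04]), 'joint_torque': array([ 8.40295779e-04, -5.32649946e+01, -3.53281474e+01,  7.08629144e-02,
        2.35951989e-02, -1.16098363e-04]), 'position': array([0.20583708, 0.50975666, 0.20492524]), 'ee_rot': array([-0.92262237,  1.36763691,  0.92166591]), 'contact_force': array([-0.1408688 , -0.30579755,  0.21820941]), 'torque': array([0.04846545, 0.03235546, 0.07886197]), 'finger_gap': 0.09403415364470284}
```

View pics/top0.png

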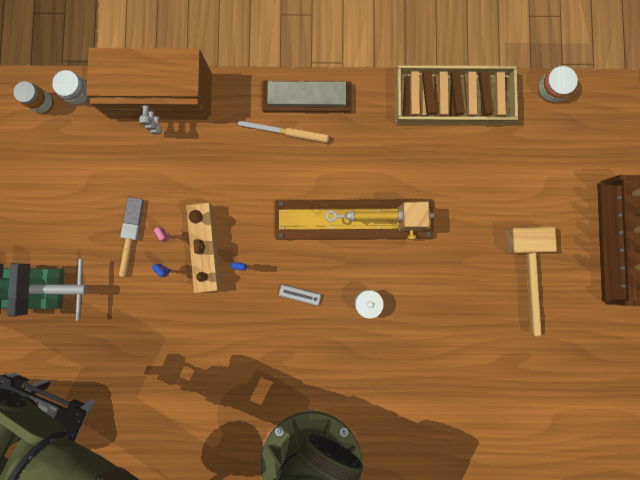

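View pics/side0.png

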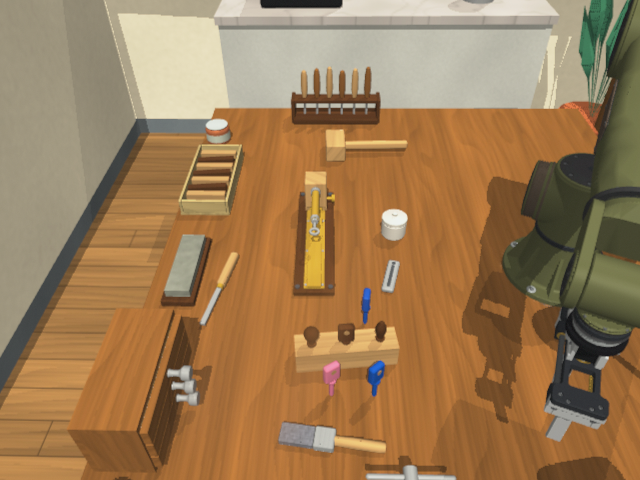

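The top view shows the stand at about (200,247), with heads at (195,216), (199,247) and (202,277). The ring eye is at (331,216), with the tube running right to the stop block at (416,216). In the side view the heads are the ball (312,335), the squarish paddle (346,333) and the spindle (381,330). The pink and blue pieces lying around are decoys. I'll confirm this in one crop and measure.

```bash
sed -i "s/s=snapshot(n); /s=snapshot(n); s['rotation']=cv2.Rodrigues(np.array(s['rotation'],float))[0]; /" h.py
python3 - <<'E'
from h import *
t=snap('top'); s=snap('side')
a=cv2.resize(t['color'][190:300,180:345],None,fx=4.8,fy=4.8,interpolation=2)[:,:,::-1]
cv2.imwrite('pics/c_top.png',a)
b=s['color'][160:380,280:410][:,:,::-1]; b1=cv2.resize(b[140:220],None,fx=5,fy=5,interpolation=2); b2=cv2.resize(s['color'][200:252,290:360][:,:,::-1],None,fx=5,fy=5,interpolation=2)
o=np.zeros((400,660+0,3),np.uint8); 
o=np.zeros((600,800,3),np.uint8)
x=cv2.resize(s['color'][305:385,285:405][:,:,::-1],(450,300),interpolation=2); o[:300,:450]=x
x=cv2.resize(s['color'][160:300,285:345][:,:,::-1],(257,600),interpolation=2); o[:,500:757]=x
cv2.imwrite('pics/c_side.png',o)
for n,u,v,z in(('ball',195,216,.1),('paddle',199,247,.108),('spindle',202,277,.1),('eye',331,216,.089),('block',416,216,.111),('slideL',280,219,.026)):
    print(n,onz(t,u,v,z).round(4),dep(t,u,v).round(4))
print([ (k,s[k],t[k]) for k in('fx','fy','cx','cy')])
# side ray check
print('side eye',onz(s,316,238,.086), pix(s,onz(t,331,216,.089)), pix(s,onz(t,199,247,.108)))
E
```

```text
ball [0.5947 0.278  0.1   ] [0.5939 0.2764 0.1066]
paddle [0.5209 0.2647 0.108 ] [0.5209 0.2646 0.1082]
spindle [0.451  0.2575 0.1   ] [0.451  0.2566 0.1042]
eye [ 0.5984 -0.0444  0.089 ] [ 0.6056 -0.0462  0.0259]
block [ 0.5975 -0.2427  0.111 ] [ 0.5976 -0.2429  0.1101]
slideL [0.597  0.0815 0.026 ] [0.5977 0.082  0.0195]
[('fx', 530.3864022160659, 525.8636517509514), ('fy', 530.3864022160659, 525.8636517509514), ('cx', 318.21382401023897, 312.42621416684017), ('cy', 236.12025651432907, 228.28679810497346)]
side eye [ 0.59142789 -0.01370212  0.086     ] (np.float64(313.54497805827805), np.float64(228.9211673689772)) (np.float64(346.38923771855093), np.float64(321.18288617250914))
```

View pics/c_top.png

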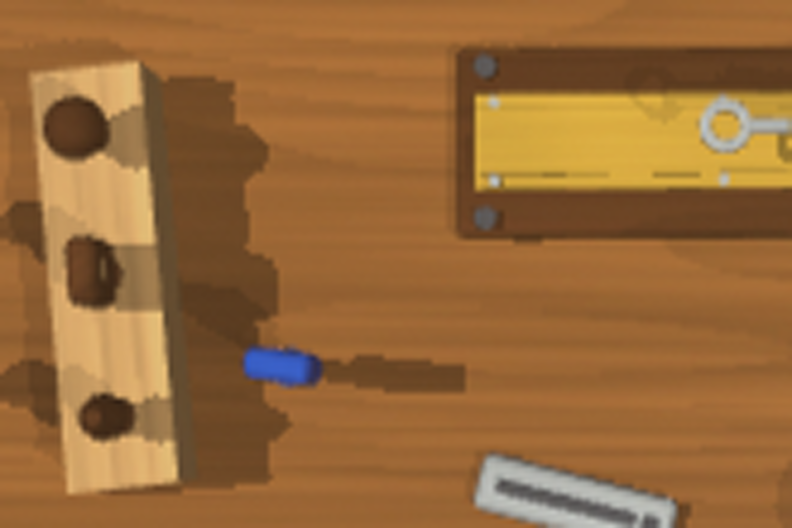

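View pics/c_side.png

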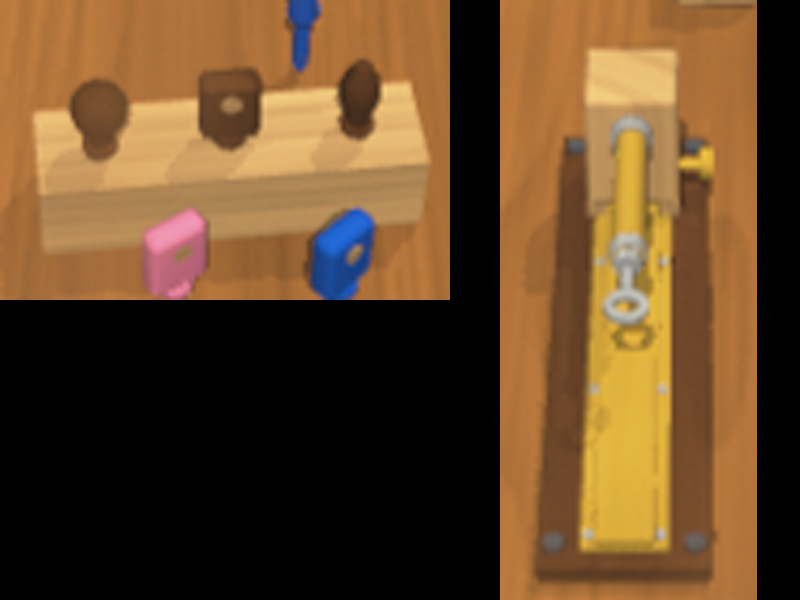

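The crops confirm the paddle: the flat, square-sided head in the middle of the three dark walnut pegs, at top (199,247) and side (346,333). Its neighbours are a ball and a spindle, and the lying paddle shapes are blue or pink. The eye is at top about (330.6,215.6) and side about (313.9,230.9).

```bash
python3 - <<'E'
from h import *
t=dict(np.load('last_top.npz')); s=dict(np.load('last_side.npz'))
print('eye top',onz(t,330.6,215.6,.089).round(4),'side',onz(s,313.9,230.9,.089).round(4))
def cloud(S,u0,u1,v0,v1):
    return np.array([dep(S,u,v) for v in range(v0,v1) for u in range(u0,u1) if S['depth'][v,u]>0])
for n,S,b in(('t',t,(180,215,232,262)),('s',s,(325,368,310,350))):
    P=cloud(S,*b); Q=P[(P[:,2]>.100)&(P[:,2]<.118)&(np.hypot(P[:,0]-.521,P[:,1]-.265)<.035)][:,:2]
    r=cv2.minAreaRect((Q*1000).astype(np.float32)); print(n,len(Q),Q.mean(0),r)
# balance axis: tube/block from depth top
P=cloud(t,340,440,195,240)
for z0,z1,nm in((.088,.099,'tube'),(.107,.115,'block')):
    Q=P[(P[:,2]>z0)&(P[:,2]<z1)]
    if nm=='tube':
        f=np.polyfit(Q[:,1],Q[:,0],1); print(nm,len(Q),f,np.polyval(f,-.044),Q[:,1].min(),Q[:,1].max())
    else: print(nm,Q.mean(0),cv2.minAreaRect((Q[:,:2]*1000).astype(np.float32)))
# brass slide yaw
h=cv2.cvtColor(t['color'],cv2.COLOR_RGB2HSV); m=cv2.inRange(h,(20,140,120),(32,255,255)); m[:,:270]=0;m[:,345:]=0;m[:195]=0;m[245:]=0
v,u=np.nonzero(m); W=np.array([onz(t,a,b,.026)[:2] for a,b in zip(u,v)]); print('slide',cv2.minAreaRect((W*1000).astype(np.float32)))
# side stand heads
R=cv2.Rodrigues(state()['ee_rot'])[0]; print(R.round(3))
# target tool: x down, z = +-y'
E
```

```text
eye top [ 0.5994 -0.0434  0.089 ] side [ 0.5973 -0.0368  0.089 ]
t 98 [0.52293554 0.2696673 ] ((523.4928588867188, 269.5826110839844), (33.452064514160156, 15.820232391357422), 1.4171664714813232)
s 112 [0.52156266 0.27760407] ((521.4986572265625, 276.7859191894531), (32.65925979614258, 16.430004119873047), 6.032742023468018)
tube 450 [-0.01783697  0.59747337] 0.5982581999540074 -0.286473036271073 -0.06561612506236375
block [ 0.6014965  -0.24324389  0.11102257] ((601.4779052734375, -243.94654846191406), (59.412899017333984, 58.91697692871094), 0.6366078853607178)
slide ((598.1380615234375, 2.4790420532226562), (48.85357666015625, 163.59329223632812), 1.3553364276885986)
[[-0.    -0.927  0.374]
 [-0.001  0.374  0.927]
 [-1.     0.    -0.001]]
```

```bash
python3 -m pendant '[0,0,0,-6.75,0,0,1, 0,0,0,-6.75,0,0,1, 0,0,0,-6.75,0,0,1, 0,0,0,-6.75,0,0,1]'; python3 -m pendant '[0,-0.0295,-0.0266,0,0,0,1, 0,-0.0295,-0.0266,0,0,0,1, 0,-0.0295,-0.0266,0,0,0,1, 0,-0.0295,-0.0266,0,0,0,1, 0,-0.0295,-0.0266,0,0,0,1, 0,-0.0295,-0.0266,0,0,0,1, 0,-0.0295,-0.0266,0,0,0,1, 0,-0.0295,-0.0266,0,0,0,1, 0,-0.0295,-0.0266,0,0,0,1, 0,-0.0295,-0.0266,0,0,0,1, 0,0,0,0,0,0,1, 0,0,0,0,0,0,1]'
python3 - <<'E'
from h import *
s=snap('side'); save(s,'side1.png',(250,180,450,380),3)
p=state()['position']; print(p, pix(s,p), cv2.Rodrigues(state()['ee_rot'])[0].round(3), state()['joint_positions'].round(2))
E
```

```text
clock: 0.6
position: [0.2059, 0.5099, 0.2052]
ee_rot: [-1.277, 1.165, 1.277]
contact_force: [-0.8, -1.1, -0.1]
finger_gap: 0.094
clock: 1.8
position: [0.5231, 0.2703, 0.205]
ee_rot: [-1.272, 1.168, 1.273]
contact_force: [0.1, 0.1, -0.1]
finger_gap: 0.0938
[0.52261866 0.27100052 0.20519987] (np.float64(346.7292399289456), np.float64(290.9956119959138)) [[-0.001 -0.996 -0.087]
 [-0.    -0.087  0.996]
 [-1.     0.001 -0.   ]] [ 0.42  0.39  1.41  0.    1.35 -1.24]
```

View pics/side1.png

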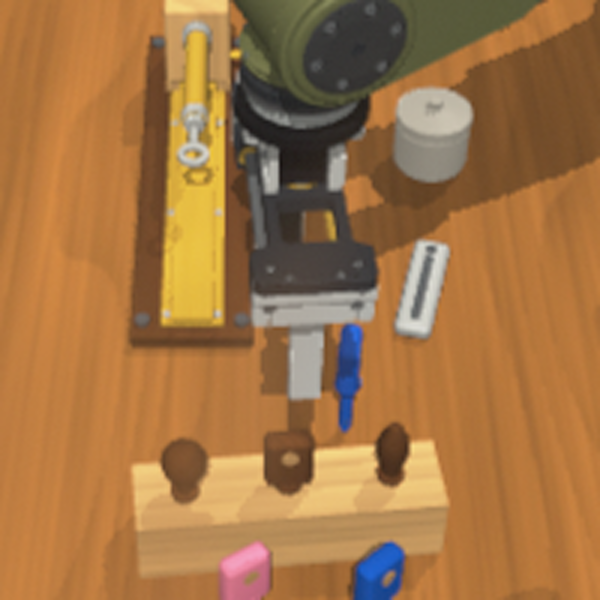

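The side view shows the gripper above the paddle, with the near finger tip at about (351,312) and the paddle head top at (347,327). I'll go down and close gently.

```bash
python3 -m pendant '[0.034,0,0,0,0,0,1, 0.034,0,0,0,0,0,1, 0.034,0,0,0,0,0,1, 0.034,0,0,0,0,0,1, 0,0,0,0,0,0,0.45, 0,0,0,0,0,0,0.4, 0,0,0,0,0,0,0.35]' 5
python3 - <<'E'
from h import *
s=snap('side'); save(s,'side2.png',(290,280,410,370),6)
t=snap('top')
st=state();R=cv2.Rodrigues(st['ee_rot'])[0]
g=st['finger_gap']
for sg in(1,-1): print(sg,pix(s,st['position']+sg*R[:,2]*g/2))
print(st['position'],g)
E
```

```text
clock: 2.55
position: [0.5237, 0.2716, 0.0717]
ee_rot: [-1.274, 1.163, 1.272]
contact_force: [-0.2, -0.5, 0.7]
finger_gap: 0.0733
1 (np.float64(346.24357236513026), np.float64(347.9002048722678))
-1 (np.float64(343.1456042145626), np.float64(322.6922672901723))
[0.52367628 0.27129862 0.07138214] 0.06531509956991181
```

View pics/side2.png

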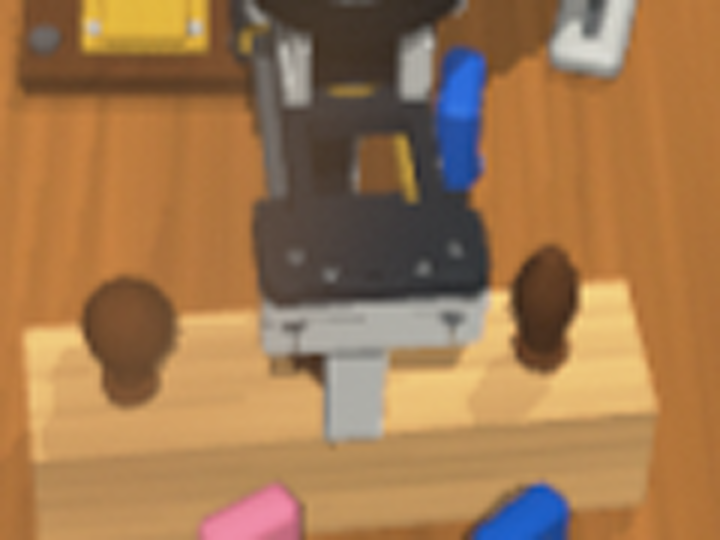

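The finger tip is centred at about side (349,353), only a few mm toward −x of the paddle centre and well within its 34 mm width. I'll close gently.

```bash
python3 -m pendant '[0,0,0,0,0,0,0.3, 0,0,0,0,0,0,0.26, 0,0,0,0,0,0,0.23, 0,0,0,0,0,0,0.21,0,0,0,0,0,0,0.21,0,0,0,0,0,0,0.21]' 5;  python3 -m pendant '[0,0,0,0,0,0,0.1, 0,0,0,0,0,0,0.1,0,0,0,0,0,0,0.1]' 5
```

```text
clock: 3.25
position: [0.523, 0.2707, 0.0694]
ee_rot: [-1.273, 1.167, 1.273]
contact_force: [0.5, 0.0, 0.4]
finger_gap: 0.0205
clock: 3.55
position: [0.523, 0.2708, 0.0694]
ee_rot: [-1.273, 1.167, 1.273]
contact_force: [0.1, 0.3, 0.5]
finger_gap: 0.016
```

```bash
python3 -m pendant '[0,0,0,0,0,0,0, 0,0,0,0,0,0,0, -0.02,0,0,0,0,0,0, -0.03,0,0,0,0,0,0, -0.04,0,0,0,0,0,0, -0.04,0,0,0,0,0,0, 0,0,0,4,0,0,0]' 40
python3 -m pendant '[0,-0.0078,-0.03,0,0,0,0, 0,-0.0078,-0.03,0,0,0,0, 0,-0.0078,-0.03,0,0,0,0, 0,-0.0078,-0.03,0,0,0,0, 0,-0.0078,-0.03,0,0,0,0, 0,-0.0078,-0.03,0,0,0,0, 0,-0.0078,-0.03,0,0,0,0, 0,-0.0078,-0.03,0,0,0,0, 0,-0.0078,-0.03,0,0,0,0, 0,0,0,0,0,0,0, 0,0,0,0,0,0,0]'
python3 - <<'E'
from h import *
s=snap('side'); save(s,'side3.png',(270,160,370,260),6)
st=state(); p=st['position']
print(st['finger_gap'],cv2.Rodrigues(st['ee_rot'])[0].round(3))
# head centre ~ p + 16mm up (grip TCP .0694, head .085); tip 79 below
for d in(-.0135,-.063): print(p, pix(s,p+np.array([0,0,d])))
E
```

```text
clock: 4.25
position: [0.5247, 0.2715, 0.2053]
ee_rot: [-1.223, 1.193, 1.218]
contact_force: [0.7, 0.3, -0.7]
finger_gap: 0.016
clock: 5.35
position: [0.5979, 0.0019, 0.1992]
ee_rot: [-1.221, 1.202, 1.222]
contact_force: [-0.2, 1.2, -0.1]
finger_gap: 0.0154
0.015920110197664674 [[-0.    -1.    -0.018]
 [ 0.    -0.018  1.   ]
 [-1.     0.     0.   ]]
[0.59780991 0.00257159 0.19936528] (np.float64(312.4190002086482), np.float64(210.42202156956347))
[0.59780991 0.00257159 0.19936528] (np.float64(312.8084272895599), np.float64(226.70056907578652))
```

View pics/side3.png

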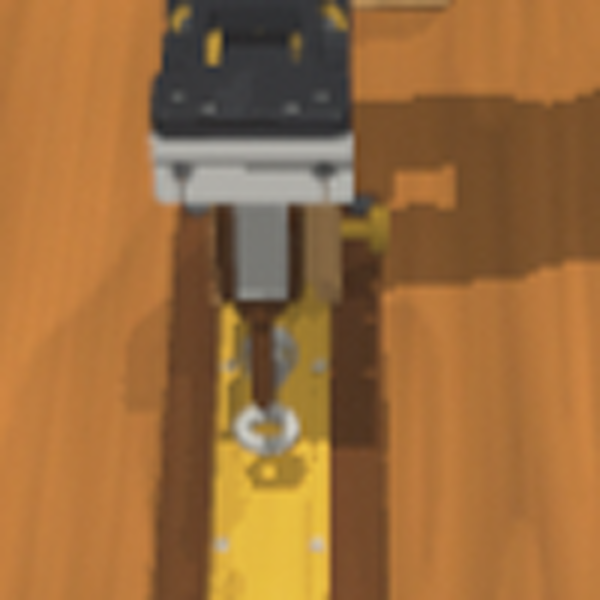

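The side crop shows the peg held upright, with its tip at (313.9,227.4) and the ring centre at (314.4,231.2). After correcting with the held peg's known tip, the eye comes out at about (0.5988, -0.0415). I'll move over it and look before inserting.

```bash
python3 -m pendant '[0,0,-0.015,0,0,0,0, 0,0,-0.015,0,0,0,0, 0,0,-0.014,0,0,0,0, 0.012,0,0,0,0,0,0, 0.013,0,0,0,0,0,0, 0.013,0,0,0,0,0,0, 0,0,0,0,0,0,0, 0,0,0,0,0,0,0]'
python3 - <<'E'
from h import *
s=snap('side'); t=snap('top')
st=state(); p=st['position']; print(p,st['contact_force'])
a=cv2.resize(s['color'][200:250,284:344],(720,600),interpolation=2)[:,:,::-1]; cv2.imwrite('pics/side4.png',a)
print(pix(s,p-[0,0,.063]))
E
```

```text
clock: 6.2
position: [0.5987, -0.0416, 0.1611]
ee_rot: [-1.222, 1.201, 1.223]
contact_force: [0.3, 0.5, -0.5]
finger_gap: 0.0155
[ 0.59900709 -0.04171521  0.16188604] [ 0.07165141 -0.51004664 -1.01137336]
(np.float64(313.21382528464983), np.float64(226.59883587077834))
```

View pics/side4.png

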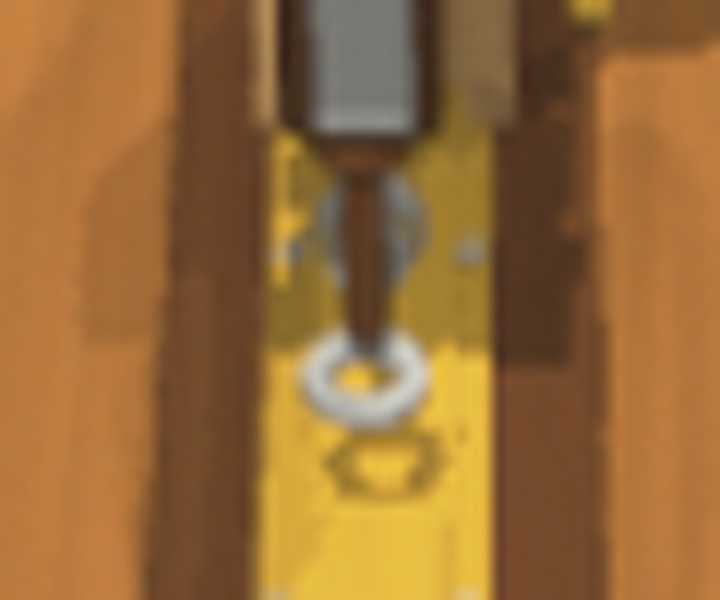

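The tip is just above the ring, at about (369,350) in the crop against a ring centre of (365,379). I'll refine with a pixel profile.

```bash
python3 - <<'E'
from h import *
s=dict(np.load('last_side.npz')); c=s['color'].astype(int)
for v in range(220,238): print(v,' '.join('%3d/%3d'%(c[v,u,0],c[v,u,2]) for u in range(307,322)), '%.3f'%s['depth'][v,314])
p=np.array([.599,-.0417,0])
for z in (.099,.089,.086,.083): print(z,pix(s,p+[0,0,z]))
print(pix(s,p+[0,.01,.086]))
g=[(dep(s,u,v)) for v in range(226,237) for u in range(306,322)]
g=np.array([q for q in g if .078<q[2]<.1 and abs(q[1]+.04)<.03]); print(len(g),g.mean(0),g.min(0),g.max(0))
E
```

```text
220 190/ 90 123/ 85 126/ 70 122/ 66 108/ 75  91/ 63  88/ 33  91/ 37  86/ 41  91/ 73 113/101 113/ 77 138/ 71 161/ 48 158/ 54 1.295
221 187/101 121/ 88 127/ 68 131/ 57 116/ 80  96/ 69  88/ 36  91/ 35  86/ 40  87/ 68 107/ 95 124/ 77 154/ 54 161/ 49 155/ 59 1.298
222 196/ 58 132/ 51 136/ 44 140/ 56 142/ 84 112/ 90  88/ 37  91/ 36  85/ 38  87/ 68 119/ 92 150/ 64 161/ 48 163/ 49 157/ 48 1.294
223 176/ 50 135/ 44 135/ 43 143/ 47 154/ 70 119/ 91  88/ 36  93/ 39  86/ 40  95/ 63 136/ 79 162/ 49 162/ 50 164/ 50 162/ 50 1.301
224 134/ 44 136/ 44 135/ 43 146/ 45 154/ 49 117/ 50  88/ 35  91/ 37  87/ 39 110/ 46 156/ 55 162/ 48 162/ 49 165/ 51 161/ 48 1.301
225 136/ 45 135/ 45 136/ 44 145/ 47 155/ 46 125/ 43  87/ 33  91/ 37  89/ 36 119/ 39 166/ 50 165/ 50 163/ 48 164/ 50 160/ 50 1.305
226 136/ 44 136/ 44 137/ 42 145/ 45 158/ 46 134/ 45  87/ 35  91/ 38  89/ 36 121/ 45 165/ 49 164/ 48 163/ 49 164/ 49 163/ 49 1.309
227 137/ 44 137/ 43 137/ 43 147/ 58 169/ 90 157/ 98  92/ 52  88/ 37  93/ 53 129/ 87 172/ 97 166/ 60 164/ 48 164/ 49 163/ 49 1.308
228 136/ 43 142/ 44 159/ 63 175/112 190/158 177/156 108/ 90 
[... 1000 characters left out ...]
210/ 57 221/ 61 227/ 64 203/ 58 160/ 51 154/ 54 161/ 46 164/ 48 165/ 50 166/ 49 166/ 51 193/ 56 225/ 64 1.401
237 215/ 60 216/ 59 216/ 59 216/ 60 204/ 56 162/ 47 173/ 51 196/ 54 198/ 55 201/ 55 202/ 57 192/ 55 165/ 50 184/ 56 220/ 60 1.403
0.099 (np.float64(313.21565876796774), np.float64(226.56793339411337))
0.089 (np.float64(313.2865102433211), np.float64(229.61544380675923))
0.086 (np.float64(313.3076276498745), np.float64(230.5237596327661))
0.083 (np.float64(313.32868185593145), np.float64(231.4293570373149))
(np.float64(313.1722906157332), np.float64(233.15672228656678))
62 [ 0.59647196 -0.03737375  0.08663499] [ 0.58451526 -0.05445875  0.08125481] [ 0.60973319 -0.02458145  0.09943749]
```

Tip and ring agree to about 1 mm. I'll nudge 0.7 mm in +x and −y, then descend in steps.

```bash
python3 -m pendant '[0,-0.0007,-0.0007,0,0,0,0, 0.005,0,0,0,0,0,0, 0.005,0,0,0,0,0,0, 0.004,0,0,0,0,0,0, 0.004,0,0,0,0,0,0, 0,0,0,0,0,0,0, 0,0,0,0,0,0,0]'; python3 -c "
from workcell import state as s
a=s();print(a['position'],a['contact_force'],a['torque'])"
```

```text
clock: 7.0
position: [0.5995, -0.0427, 0.1435]
ee_rot: [-1.222, 1.201, 1.222]
contact_force: [-0.1, 0.3, -0.8]
finger_gap: 0.0155
[ 0.59951049 -0.04265886  0.14345576] [-0.05811663  0.28327188 -0.76620978] [ 0.02587228 -0.01918591  0.0155325 ]
```

```bash
python3 -m pendant '[0.006,0,0,0,0,0,0, 0.006,0,0,0,0,0,0, 0.006,0,0,0,0,0,0, 0.006,0,0,0,0,0,0, 0.006,0,0,0,0,0,0, 0.006,0,0,0,0,0,0, 0,0,0,0,0,0,0, 0,0,0,0,0,0,0]'; python3 - <<'E'
from h import *
s=snap('side'); st=state(); print(st['position'],st['contact_force'],st['torque'])
cv2.imwrite('pics/side5.png',cv2.resize(s['color'][195:255,278:350],(720,600),interpolation=2)[:,:,::-1])
E
```

```text
clock: 7.8
position: [0.5995, -0.0426, 0.1074]
ee_rot: [-1.222, 1.201, 1.222]
contact_force: [0.5, 0.7, -0.4]
finger_gap: 0.0158
[ 0.59961165 -0.04264203  0.10764507] [-1.23137473 -0.63042318 -0.65492717] [-0.00267951 -0.00619948  0.00078735]
```

View pics/side5.png

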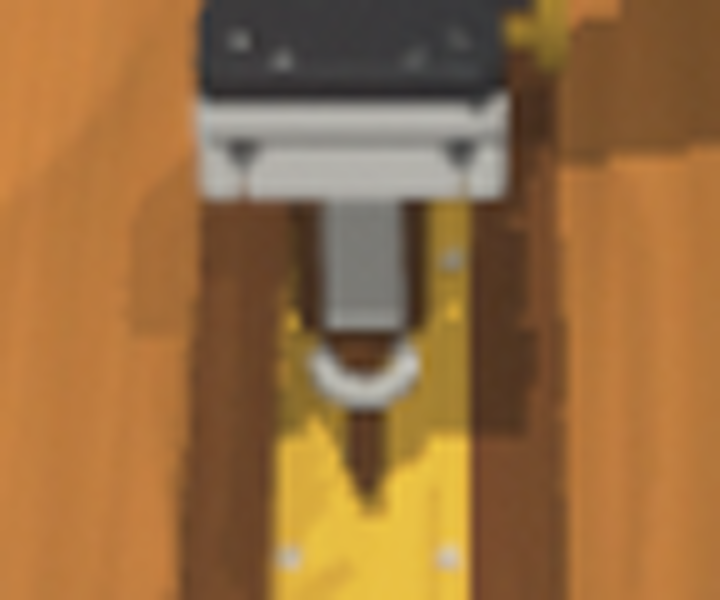

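The shank is through the ring, its tip showing below at about (315,245), the collar just above the ring and the fingers clear. I'll start the pull, 40 mm first.

```bash
python3 -m pendant '[0,0,0.002,0,0,0,0, 0,0,0.004,0,0,0,0, 0,0,0.005,0,0,0,0, 0,0,0.005,0,0,0,0, 0,0,0.005,0,0,0,0, 0,0,0.005,0,0,0,0, 0,0,0.005,0,0,0,0, 0,0,0.005,0,0,0,0, 0,0,0.004,0,0,0,0, 0,0,0,0,0,0,0, 0,0,0,0,0,0,0]' 60; python3 - <<'E'
from h import *
s=snap('side');t=snap('top'); F=[]
for i in range(5): snapshot('side'); F.append(state()['contact_force'])
st=state(); print(st['position'],np.mean(F,0),st['torque'])
o=np.zeros((600,800,3),np.uint8)
o[:480,:384]=cv2.resize(s['color'][190:270,280:344],(384,480),interpolation=2)[:,:,::-1]
o[:480,400:784]=cv2.resize(t['color'][176:256,300:364],(384,480),interpolation=2)[:,:,::-1]
cv2.imwrite('pics/pull1.png',o)
E
```

```text
clock: 8.95
position: [0.5989, -0.0027, 0.1076]
ee_rot: [-1.223, 1.201, 1.222]
contact_force: [1.9, -6.7, 0.1]
finger_gap: 0.0156
[ 0.59895355 -0.00280048  0.10766633] [ 1.14779422 -6.73721594  0.7636248 ] [-1.32063687 -0.16296805 -0.00971588]
```

View pics/pull1.png

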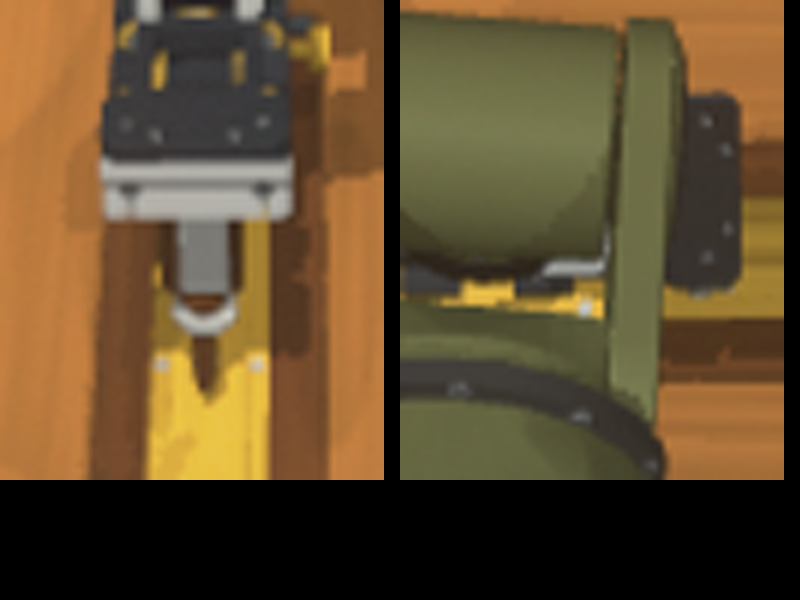

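Both cameras have the band hidden behind the gripper. I'll track the draw by the ring's movement in the side view (ring front at v≈245) and by the spring force: 6.7 N means about 0.037. Those agree with the 40 mm travel minus the slack. Another 8.5 mm next.

```bash
cp last_side.npz s37.npz; python3 -m pendant '[0,0,0.003,0,0,0,0, 0,0,0.003,0,0,0,0, 0,0,0.0025,0,0,0,0, 0,0,0,0,0,0,0, 0,0,0,0,0,0,0]'; python3 - <<'E'
from h import *
def edge(s):
    # lower edge of ring: last steel pixel (R-B small, bright) below collar, subpixel by saturation
    c=s['color'].astype(float); r=[]
    for u in (312,313,314,315,316):
        x=c[225:262,u]; w=(x[:,0]-x[:,2]<45)&(x[:,0]>130)
        if w.any():
            i=np.nonzero(w)[0].max(); r.append(225+i)
    return r
s=snap('side'); F=[]
for i in range(14): snapshot('side'); F.append(state()['contact_force'])
print(state()['position'],np.mean(F,0),np.std(F,0),state()['finger_gap'],state()['clock'])
c=s['color'].astype(int)
for n,S in(('home/46',s),('37',dict(np.load('s37.npz')))):
    c=S['color'].astype(int); print(n,edge(S)); print([(v,*c[v,313,[0,2]]) for v in range(238,254)])
for d in(.0,.037,.042,.044,.046,.048): print(d,pix(s,[.599,-.0417+.0135+d,.086]))
cv2.imwrite('pics/pull2.png',cv2.resize(s['color'][195:265,280:350],(600,600),interpolation=2)[:,:,::-1])
E
```

```text
clock: 9.8
position: [0.5988, 0.0056, 0.1077]
ee_rot: [-1.223, 1.201, 1.221]
contact_force: [1.4, -7.7, 0.2]
finger_gap: 0.0152
[0.5988048  0.0055566  0.10766879] [ 0.8890346  -7.22602256  0.97766897] [0.43695423 0.43454556 0.35437163] 0.015932739187405995 10.55
home/46 [np.int64(247), np.int64(247), np.int64(247), np.int64(247), np.int64(247)]
[(238, np.int64(123), np.int64(117)), (239, np.int64(123), np.int64(116)), (240, np.int64(107), np.int64(98)), (241, np.int64(74), np.int64(40)), (242, np.int64(87), np.int64(36)), (243, np.int64(98), np.int64(40)), (244, np.int64(93), np.int64(60)), (245, np.int64(148), np.int64(136)), (246, np.int64(186), np.int64(177)), (247, np.int64(145), np.int64(134)), (248, np.int64(98), np.int64(66)), (249, np.int64(93), np.int64(38)), (250, np.int64(93), np.int64(36)), (251, np.int64(94), np.int64(37)), (252, np.int64(92), np.int64(37)), (253, np.int64(92), np.int64(37))]
37 [np.int64(245), np.int64(245), np.int64(245), np.int64(245), np.int64(245)]
[(238, np.int64(117), np.int64(107)), (239, np.int64(89), np.int64(37)), (240, np.int64(104), np.int64
[... 186 characters left out ...]
), (246, np.int64(85), np.int64(44)), (247, np.int64(92), np.int64(36)), (248, np.int64(92), np.int64(35)), (249, np.int64(92), np.int64(36)), (250, np.int64(93), np.int64(36)), (251, np.int64(93), np.int64(37)), (252, np.int64(93), np.int64(38)), (253, np.int64(92), np.int64(37))]
0.0 (np.float64(313.12455896245655), np.float64(234.08533477817915))
0.037 (np.float64(312.608094588628), np.float64(244.13307534628683))
0.042 (np.float64(312.5365941666116), np.float64(245.52410583616285))
0.044 (np.float64(312.50787721270007), np.float64(246.08279006963815))
0.046 (np.float64(312.479093173675), np.float64(246.64277943440786))
0.048 (np.float64(312.4502418141871), np.float64(247.20407850915754))
```

View pics/pull2.png

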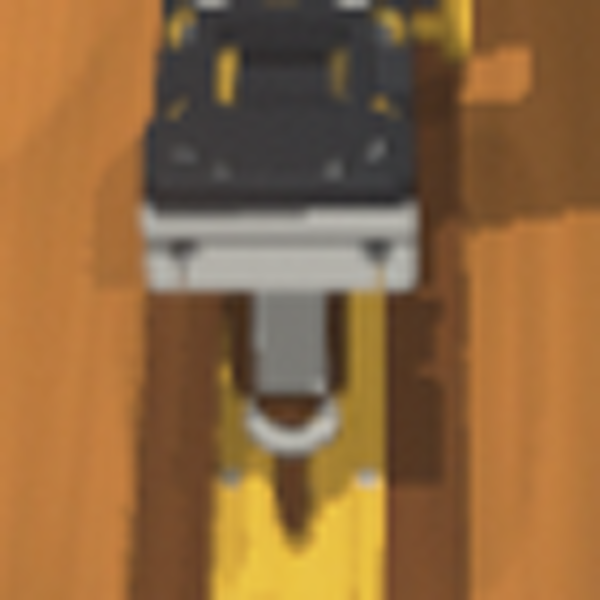

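The ring moved 8.45 mm for the 8.5 mm commanded, so nothing slipped. The draw is about 45–46 mm by pixels (home to now 12.5 px), force and travel. I'll add 1 mm for margin, hold, check that the bystanders are undisturbed, and hand in.

```bash
python3 -m pendant '[0,0,0.001,0,0,0,0, 0,0,0,0,0,0,0, 0,0,0,0,0,0,0, 0,0,0,0,0,0,0]'; python3 - <<'E'
from h import *
s=snap('side'); F=[]
for i in range(20): snapshot('side'); F.append(state()['contact_force'])
print(state()['position'],np.mean(F,0),state()['finger_gap'],state()['clock'])
c=s['color'].astype(float); w=np.clip(c[241:251,312:316,2].mean(1)-45,0,None); print('stripe',(w*np.arange(241,251)).sum()/w.sum())
a=cv2.imread('pics/side0.png')[:,:,::-1].astype(int); d=np.abs(a-s['color']).max(2)>60
d=cv2.morphologyEx(d.astype(np.uint8),cv2.MORPH_OPEN,np.ones((3,3)))
n,l,st,ce=cv2.connectedComponentsWithStats(d); print([x.tolist() for x in st[1:] if x[4]>25])
E
```

```text
clock: 10.95
position: [0.5988, 0.0065, 0.1077]
ee_rot: [-1.223, 1.201, 1.221]
contact_force: [0.7, -7.6, 0.4]
finger_gap: 0.0157
[0.59877373 0.00656397 0.10763345] [ 1.04098536 -7.44229581  0.90876593] 0.015507235458416629 12.0
stripe 245.88720316622693
[[290, 0, 315, 258, 24855], [635, 9, 5, 18, 59], [611, 19, 15, 41, 235], [636, 73, 4, 9, 31], [635, 87, 5, 7, 31], [623, 98, 17, 63, 520], [331, 104, 10, 4, 40], [343, 104, 10, 4, 40], [355, 104, 11, 4, 43], [368, 104, 7, 4, 27], [303, 116, 19, 8, 113], [624, 118, 6, 7, 34], [634, 162, 6, 21, 84], [487, 171, 57, 48, 1486], [462, 257, 64, 99, 3601], [589, 260, 51, 34, 1204], [583, 270, 5, 9, 29], [545, 294, 95, 147, 7004], [338, 324, 17, 21, 248], [497, 416, 10, 6, 40]]
```

```bash
python3 -c "
from workcell import finish_job; print(finish_job())"
```

```text
the job is handed in; nothing more can be done
None
```

I handed the job in at 12.0 s, with the peg still gripped and pulling against the spring. The drawn-out length is my estimate, about 46–47 mm, because I never saw the dark band itself.

- **What I did:** I took the paddle-head peg (the middle of the three) out of the stand and passed its shank upright through the ring eye. The collar ended about 5 mm above the ring. I then drew the balance straight out along the tube with a 60 N grip.
- **Draw length:** The gripper and arm hid the band in both cameras, so I worked from three other measures:
  - The ring's shift in the side view gave about 46 mm, measured just before the last 1 mm of pull.
  - Robot travel minus the slack in the ring gave about 46–47.5 mm.
  - The averaged spring force of 7.4 N gave about 44–47 mm, depending on a sensor offset of about 0.3 N and noise.
- **Disagreement:** A last, cruder pixel check after the final 1 mm did not show that step (245.9, against 246.0 before it). It used a different average, so I don't count it as slip. The grip gap stayed near 16 mm.
- **Clearance:** In the side view the gripper is clear of the ring and tube.
- **Everything else:** Comparing the side view with the start image, the only change at the stand is the missing paddle peg, and nothing else it showed had moved.

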